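# Carry a spread snap ring onto an axle stub's groove

### The arm

A 7-joint arm with a two-finger parallel gripper is mounted at the origin on the work surface. World frame = base frame: x ahead of the robot, y to its left, z up, the work surface at z = 0. Lengths are in m, angles in rad, forces in N, time in s.
With the tool pointing down it reaches from about 0.4 to 0.875 m from the base axis. Payload 4.4 kg.
Tool frame: the origin (TCP) lies at the very end of the fingers, on their centre line; the grasp point (between the pads) lies env.grasp_offset behind it (env.grasp_offset is the distance from the TCP to the grasp point, in m); z points along the fingers, y is the direction in which the jaws open and shut (so a half turn about z gives the same grasp; the last joint's range is limited). The gripper opens to 85 mm and grips with 20 to 120 N. Pads are 22 mm wide; open, the fingers measure 114 mm over their backs; the gripper's body (76 mm by 85 mm) begins 54 mm behind the grasp point. The pads swing forward as they close: fully open they stand 13 mm farther back than shut.
Start: joints at [-1.224, 0.628, 0.038, 1.517, -0.027, 0.996, -0.02], TCP at [0.261, 0.595, 0.231] pointing down, gripper open.
Joint ranges: [-3.06, 3.06], [-0.37, 2.12], [-1.25, 1.32], [0.18, 2.47], [-1.1, 4.24], [0.23, 1.98], [-2.94, 2.94]. Speed limits (rad/s): [2.57, 2.57, 3.14, 3.14, 3.14, 3.14, 3.14].

### API

Orientations are given as a unit quaternion [w, x, y, z].
In Python, from rig import env gives the robot as it stands.
- The arm moves only by the shell command python3 -m inch 'ROWS' [FORCE]. ROWS is JSON, a list of rows, each an object of numbers: "fingers": the finger opening in m, from 0 to 0.0854; "tx", "ty", "tz": the shift along the world's x, y, z in m; "twist": the turn about the world's z in rad. In form: [{"fingers": .., "tx": .., "ty": .., "tz": .., "twist": ..}, ...]. A call has 1 to 12 rows; each row is the pose to reach, as a shift and turn from the pose measured when the call began; what a row does not reach only later rows make up. A row lasts 1/8 s, in which the tool goes at most 62.5 mm and 10.7 degrees, less where a joint would pass 70% of its speed; a pose out of reach is approached as far as the arm can. A call with a gripper value outside its range is refused whole. The fingers move at their own pace and stop on an object; FORCE is the grip in N (left out, the last holds). Time passes only in rows, so rows that repeat a pose let the fingers close. It gives the time, the measured TCP pose, the force and the opening at its end, in the units of the state.
- env.get_state(): the state, without advancing time (a new reading comes with each control period).
- env.read_camera(name): name is "side" or "top"; returns (picture, depth): 480x640x3 uint8, red, green, blue; 480x640 float32, m along the optical axis (not along the pixel's ray), 0 where there is no reading.
- env.calibration(name): a dict with "mtx" (3x3 intrinsics, pixels), "world_to_cam" (4x4, takes a point from world to camera coordinates). Camera axes: x right, y down, z forward; pixel columns grow to the right and rows downward; lengths in m; the calibration is good to about 2 mm. A picture is of the moment at which its call begins. calibration takes no time and is no camera call.
- env.sign_off(): hands the job in, once; it reports no verdict.
The state is a dict: "time_s": time; "q": joint angles; "dq": joint speeds; "joint_efforts": joint torques, N m; "ee_pos": TCP position; "tool_rot": TCP orientation; "contact_force": force on the tool from outside, world axes, zero at the start; "ft_torque": the same for the moment, N m; "opening": opening from 0.0 (shut) to 1.0 (fully open).
Only numpy, scipy, OpenCV 4.12 (cv2) and the standard library are available. Lean on these libraries where they do the work, as an engineer would, in place of code of your own. Each camera call takes 0.05 s, during which the arm holds its last target. There are 200 camera calls.

### The job

The snap ring already sits on the tips of the snap-ring pliers: pick the pliers up by their handles, squeeze them gently so that the ring opens enough to clear the axle stub without overstretching it, and slide the ring level down over the stub until it is at the groove, just above the brass washer. Do not force it against the stub or hub, and leave the other things on the bench where they are. Finish holding it there: keep the pliers squeezed, the ring still spread around the groove, carried by you and not pressed down on the washer.

Things in the scene. Friction and masses are not known exactly. Their poses are not given: they have to be found in the camera images.
- pliers: Snap-ring pliers, 235 mm long, 0.23 kg, lying flat: black handles (x = -111 to -211 mm, z = 0 to 24), steel pivot and jaws (z = 8 to 14), at the tips a dark steel open ring, level and captive on them. Origin on the spread ring's axis, level with the handles' underside; x from handles to ring, y to the left handle, z up. Balance point x = -131 mm. Squeezing the handles opens the ring.
- handle_grip (a point): Grip point midway between the handles (pliers frame x = -145, y = 0, z = 12 mm), 68 mm behind the pivot; fingers from above, closing along the pliers' y. Width over the handles there: 57 mm relaxed, 32 mm at spread 0.19 (1.35 mm less per 0.01 rad), where the outer faces are parallel. The springs push back with 7 N at rest, 20 N at spread 0.19, 24 N at 0.25.
- ring_centre (a point): Where the stub's axis should pass through the spread ring, at the ring's mid-thickness (pliers frame x = 0, y = 0, z = 5.5 mm). The ring is 3 mm thick (z = 4 to 7 mm), its wire 4.5 mm wide.
- spread (a joint): Angle (rad) by which each handle and jaw is turned: 0 relaxed, bore 32 mm, too small for the stub; at 0.15 it clears it by 1 mm; 0.19 is best (bore 40 mm, 3 mm free all round); beyond 0.25 the ring is overstretched and spoilt. The pliers stop only at 0.28, which a grip of 26 N reaches: set the finger opening, do not squeeze fully.
- hub: Steel hub with upright axle stub on a plywood block 130 x 130 x 25 mm, fixed to the bench. Origin on the stub's axis at the bench. Heights z: flange (110 mm across) to 37 mm, four studs to 55, barrel (62 across) to 66, brass washer (52 across) 66 to 70, groove (29 across) 70 to 76, stub (34 across) to 100, then tapering to 27 across at its end, z = 105.
- groove (a point): On the stub's axis, 73 mm above the bench: mid-height of the 6 mm wide groove, whose lower side is the washer's top. A ring lying on the washer has its mid-thickness 1.5 mm below this point.
- stub_top (a point): Centre of the stub's upper end, 105 mm above the bench.
- bearing: Bystander, leave alone: bare steel ring 54 mm across, 16 mm high. Origin: centre of its underside.
- castle_nut: Bystander, leave alone: steel hexagon about 34 mm across, 16 mm high. Origin: centre of its underside.
- dust_cap: Bystander, leave alone: domed aluminium cap 52 mm across, 30 mm high. Origin: centre of its underside.
- grease_tin: Bystander, leave alone: grey can 76 mm across, 75 mm high. Origin: centre of its underside.
- wrench: Bystander, leave alone: flat steel wrench lying down. Origin: under its middle.

How it is judged:
By the outcome, as a careful person would: the job done as asked, in the order asked, and still so for the second after the job is handed in, while the arm keeps its last pose, push and grip.
It also fails if it takes over 38 s, if anything falls off the work surface, if the arm or the gripper's body presses on something with over 40 N, if the wrist force passes 120 N, or if a joint passes its speed limit or range.

## Working session

There is one attempt and no reset: what is moved stays moved. The work goes in short steps, Python scripts to look and compute and a shell command to move; the robot and the scene stay as the last step left them, time stands still between calls to the robot, and variables do not carry over. Pictures are saved under pics/ and viewed, about 8 in all and at most 12, crops included, and the job is handed in when it is done.

```bash
ls; mkdir -p pics; python3 - <<'E'
from rig import env
import cv2,numpy as np
s=env.get_state();print(s['time_s'],s['ee_pos'],s['tool_rot'],s['opening'],env.grasp_offset,s['contact_force'])
for n in('top','side'):
    p,d=env.read_camera(n);cv2.imwrite(f'pics/{n}0.png',p[:,:,::-1]);np.save(f'pics/{n}0.npy',d)
    c=env.calibration(n);print(n,c['mtx'].tolist(),np.round(c['world_to_cam'],4).tolist())
E
```

```text
pics
0.0 [0.26046578 0.59483322 0.23037028] [-2.10052676e-04  2.04955304e-01  9.78770854e-01 -9.46123758e-04] 1.0015415884798362 0.0187 [0.02655973 0.43417585 0.1110675 ]
top [[529.4468484373094, 0.0, 329.20182332945853], [0.0, 529.4468484373094, 234.32048559966813], [0.0, 0.0, 1.0]] [[-0.0184, -0.9998, -0.0028, -0.0107], [-0.9844, 0.0186, -0.1748, 0.6182], [0.1748, -0.0005, -0.9846, 1.2092], [0.0, 0.0, 0.0, 1.0]]
side [[617.5420148784362, 0.0, 325.9638059621746], [0.0, 617.5420148784362, 233.92478061110648], [0.0, 0.0, 1.0]] [[0.9347, -0.3554, -0.0004, -0.5698], [-0.2592, -0.6808, -0.6851, 0.2115], [0.2433, 0.6405, -0.7284, 1.2156], [0.0, 0.0, 0.0, 1.0]]
```

View pics/top0.png

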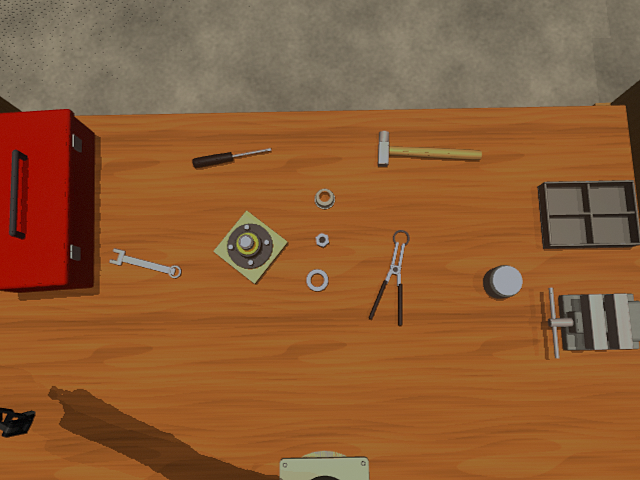

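View pics/side0.png

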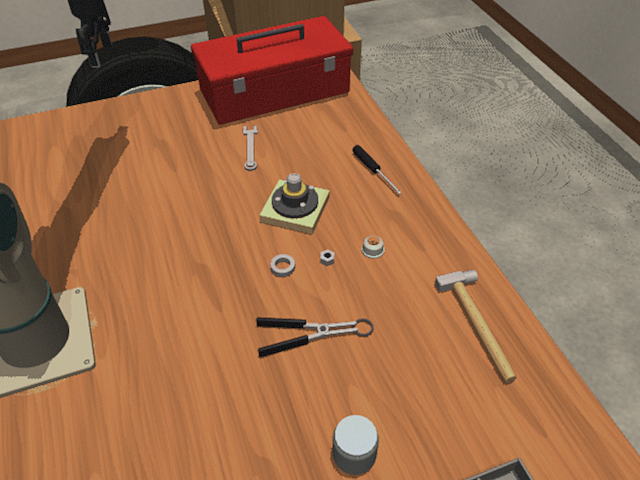

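Top view: ring near (401,238), pivot (395,269), handle ends (372,318) and (401,323), stub top near (247,242). Side view: ring (365,327), handles from x≈258, stub top (294,177).

```bash
cat > h.py <<'E'
import cv2,numpy as np
from rig import env
def ray(n,uv,z):
    c=env.calibration(n);K=c['mtx'];T=np.array(c['world_to_cam']);R=T[:3,:3];o=-R.T@T[:3,3]
    uv=np.atleast_2d(uv).astype(float);d=np.c_[uv,np.ones(len(uv))]@np.linalg.inv(K).T@R
    return (o+d*((z-o[2])/d[:,2])[:,None])[:,:2]
def proj(n,P):
    c=env.calibration(n);T=np.array(c['world_to_cam']);q=np.atleast_2d(P)@T[:3,:3].T+T[:3,3];q=q@np.array(c['mtx']).T
    return q[:,:2]/q[:,2:]
def comps(m,amin):
    k,l,st,ce=cv2.connectedComponentsWithStats(m.astype(np.uint8))
    return [(np.argwhere(l==i)[:,::-1],st[i,4]) for i in range(1,k) if st[i,4]>=amin]
E
python3 - <<'E'
from h import *
for n,(x0,y0,x1,y1),(a0,b0,a1,b1) in(('top',(360,222,420,335),(235,228,262,256)),('side',(250,305,385,362),(280,165,308,200))):
    p=cv2.imread(f'pics/{n}0.png');hsv=cv2.cvtColor(p,cv2.COLOR_BGR2HSV)
    h=hsv[y0:y1,x0:x1]
    black=(h[...,2]<60)&(h[...,1]<130)
    hs=comps(black,60);print(n,[(c[1],c[0].mean(0)+[x0,y0]) for c in hs])
    for c,_ in hs:
        w=ray(n,c+[x0,y0],.014);m=w.mean(0);u,s,v=np.linalg.svd(w-m);t=(w-m)@v[0]
        print('  ',np.round(m,4),'dir',np.round(v[0],3),'ends',np.round(m+v[0]*t.min(),4),np.round(m+v[0]*t.max(),4))
    notw=(h[...,1]<110)
    cv2.imwrite(f'pics/m_{n}.png',cv2.resize(np.hstack([notw*255,black*255]).astype(np.uint8),None,fx=3,fy=3,interpolation=0))
    big=max(comps(notw,50),key=lambda c:c[1])[0]+[x0,y0]
    # ring hole: wood pixels enclosed
    holes=[(c+[x0,y0],a) for c,a in comps(~notw,15)]
    for c,a in holes: print('  hole',a,c.mean(0),np.round(ray(n,c.mean(0),.0055),4))
    s=hsv[b0:b1,a0:a1]
    st=[(c+[a0,b0],a) for c,a in comps((s[...,1]<60)&(s[...,2]>110),20)]
    for c,a in st:
        (cx,cy),r=cv2.minEnclosingCircle(c.astype(np.float32)); print('  stub',a,c.mean(0),c.min(0),c.max(0),np.round(ray(n,c.mean(0),.105),4))
    cv2.imwrite(f'pics/s_{n}.png',cv2.resize(p[b0-35:b1+35,a0-35:a1+35],None,fx=4,fy=4,interpolation=cv2.INTER_CUBIC))
a=cv2.imread('pics/s_top.png');b=cv2.imread('pics/s_side.png');H=max(a.shape[0],b.shape[0])
f=lambda i:cv2.copyMakeBorder(i,0,H-i.shape[0],0,0,0)
cv2.imwrite('pics/s.png',np.hstack([f(a),f(b)]));print(a.shape,b.shape)
E
```

```text
top [(np.int32(110), array([377.59090909, 299.11818182])), (np.int32(84), array([400.01190476, 304.16666667]))]
   [ 0.4643 -0.136 ] dir [-0.911  0.412] ends [ 0.5084 -0.156 ] [ 0.4198 -0.1159]
   [ 0.4513 -0.1895] dir [-0.999  0.044] ends [ 0.4996 -0.1916] [ 0.4041 -0.1875]
  hole 5963 [388.71977193 279.4289787 ] [[ 0.512  -0.1656]]
  hole 188 [399.73404255 243.34574468] [[ 0.6007 -0.1962]]
  stub 117 [244.8034188  241.51282051] [239 236] [251 248] [[0.5959 0.1709]]
side [(np.int32(347), array([279.15850144, 322.38904899])), (np.int32(378), array([282.16666667, 345.92063492]))]
   [ 0.458  -0.1364] dir [ 0.913 -0.408] ends [ 0.4165 -0.1179] [ 0.505  -0.1574]
   [ 0.4467 -0.1909] dir [-0.999  0.04 ] ends [ 0.4988 -0.1929] [ 0.3992 -0.189 ]
  hole 6051 [318.10642869 333.52702033] [[ 0.5232 -0.1834]]
  hole 198 [357.59090909 327.01515152] [[ 0.6022 -0.1969]]
  stub 126 [292.65873016 178.62698413] [281 174] [300 186] [[0.5913 0.1623]]
(392, 388, 3) (420, 392, 3)
```

View pics/s.png

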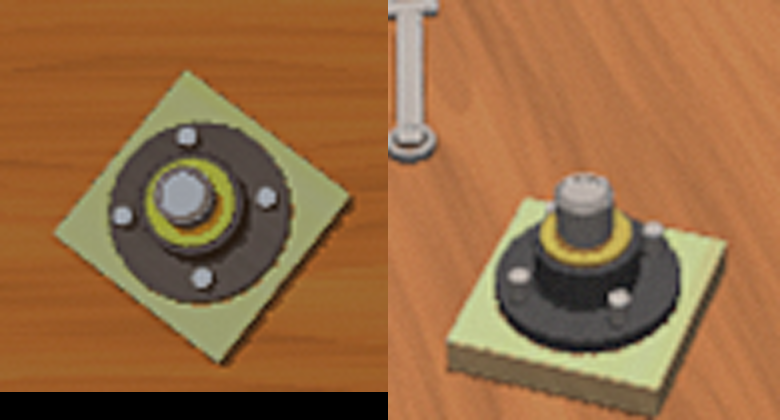

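Crop: washer is a clear yellow ellipse in both views, stub top centred about crop (183,195) top and (583,187) side. Axis yaw of the pliers ≈ -13.3°, origin ≈ (0.612,-0.200), so the grip point ≈ (0.471,-0.167). That's enough to set out.

```bash
python3 -m inch '[{"fingers":0.085,"tx":0.05,"ty":-0.04},{"tx":0.11,"ty":-0.12,"fingers":0.085,"twist":0.09},{"tx":0.22,"ty":-0.345,"twist":0.18},{"tx":0.22,"ty":-0.345,"twist":0.18},{"tx":0.22,"ty":-0.345,"twist":0.18},{"tx":0.21,"ty":-0.762,"tz":-0.1,"twist":0.18},{"tx":0.21,"ty":-0.762,"tz":-0.1,"twist":0.18},{"tx":0.21,"ty":-0.762,"tz":-0.1,"twist":0.18},{"tx":0.21,"ty":-0.762,"tz":-0.1,"twist":0.18},{"tx":0.21,"ty":-0.762,"tz":-0.1,"twist":0.18},{"tx":0.21,"ty":-0.762,"tz":-0.1,"twist":0.18},{"tx":0.21,"ty":-0.762,"tz":-0.1,"twist":0.18}]' 30
python3 - <<'E'
from h import *
for n,(x0,y0,x1,y1) in(('top',(200,193,297,291)),('side',(245,130,343,235))):
    p=cv2.imread(f'pics/{n}0.png')[y0:y1,x0:x1];h=cv2.cvtColor(p,cv2.COLOR_BGR2HSV)
    y=(h[...,0]>22)&(h[...,0]<35)&(h[...,1]>170)&(h[...,2]>90)
    c=max(comps(y,20),key=lambda c:c[1])[0]
    hull=cv2.convexHull(c.astype(np.int32))
    w=ray(n,hull[:,0]+[x0,y0],.070);(cx,cy),r=cv2.minEnclosingCircle((w*1000).astype(np.float32))
    A=np.c_[2*w,np.ones(len(w))];s=np.linalg.lstsq(A,(w**2).sum(1),rcond=None)[0]
    print(n,len(c),'mec',cx,cy,r,'lsq',s[:2],np.sqrt(s[2]+s[0]**2+s[1]**2))
# ring outer, from origin picture
for n,(x0,y0,x1,y1) in(('top',(385,225,418,262)),('side',(330,312,382,342))):
    p=cv2.imread(f'pics/{n}0.png')
    cv2.imwrite(f'pics/r_{n}.png',cv2.resize(p[y0:y1,x0:x1],None,fx=8,fy=8,interpolation=0))
    h=cv2.cvtColor(p[y0:y1,x0:x1],cv2.COLOR_BGR2HSV);c=max(comps(h[...,1]<110,20),key=lambda c:c[1])[0]+[x0,y0]
    w=ray(n,c,.0055);d=np.array([np.cos(-.232),np.sin(-.232)]);t=w@d;print(n,'ring front along axis',t.max(), 'px dist origin', .612*d[0]-.2*d[1])
    f=w[t>t.max()-.03];s=np.array([-d[1],d[0]]);print('  lateral',(f@s).min(),(f@s).max(),'pred',np.array([.612,-.2])@s)
E
```

```text
schema error: expected keys fingers, tx, ty, tz, twist
Traceback (most recent call last):
ValueError: max() iterable argument is empty
```

```bash
python3 -m inch '[{"fingers":0.085,"tx":0.05,"ty":-0.04,"tz":0,"twist":0},{"fingers":0.085,"tx":0.11,"ty":-0.12,"tz":0,"twist":0.09},{"fingers":0.085,"tx":0.22,"ty":-0.345,"tz":0,"twist":0.18},{"fingers":0.085,"tx":0.22,"ty":-0.345,"tz":0,"twist":0.18},{"fingers":0.085,"tx":0.22,"ty":-0.345,"tz":0,"twist":0.18},{"fingers":0.085,"tx":0.21,"ty":-0.762,"tz":-0.1,"twist":0.18},{"fingers":0.085,"tx":0.21,"ty":-0.762,"tz":-0.1,"twist":0.18},{"fingers":0.085,"tx":0.21,"ty":-0.762,"tz":-0.1,"twist":0.18},{"fingers":0.085,"tx":0.21,"ty":-0.762,"tz":-0.1,"twist":0.18},{"fingers":0.085,"tx":0.21,"ty":-0.762,"tz":-0.1,"twist":0.18},{"fingers":0.085,"tx":0.21,"ty":-0.762,"tz":-0.1,"twist":0.18},{"fingers":0.085,"tx":0.21,"ty":-0.762,"tz":-0.1,"twist":0.18}]' 30
python3 - <<'E'
from h import *
p=cv2.imread('pics/top0.png');h=cv2.cvtColor(p,cv2.COLOR_BGR2HSV);print(h[250,238:258].tolist())
for n,(x0,y0,x1,y1) in(('top',(200,193,297,291)),('side',(245,130,343,235))):
    p=cv2.imread(f'pics/{n}0.png')[y0:y1,x0:x1];h=cv2.cvtColor(p,cv2.COLOR_BGR2HSV)
    y=(h[...,0]>21)&(h[...,0]<38)&(h[...,1]>130)&(h[...,2]>70)
    c=np.vstack([c for c,a in comps(y,8)])
    hull=cv2.convexHull(c.astype(np.int32))
    w=ray(n,hull[:,0]+[x0,y0],.070);(cx,cy),r=cv2.minEnclosingCircle((w*1000).astype(np.float32))
    A=np.c_[2*w,np.ones(len(w))];s=np.linalg.lstsq(A,(w**2).sum(1),rcond=None)[0]
    print(n,len(c),'mec',cx,cy,r,'lsq',s[:2],np.sqrt(s[2]+s[0]**2+s[1]**2))
for n,(x0,y0,x1,y1) in(('top',(385,225,418,262)),('side',(330,312,382,342))):
    p=cv2.imread(f'pics/{n}0.png')
    h=cv2.cvtColor(p[y0:y1,x0:x1],cv2.COLOR_BGR2HSV);c=max(comps(h[...,1]<110,20),key=lambda c:c[1])[0]+[x0,y0]
    w=ray(n,c,.0055);d=np.array([np.cos(-.232),np.sin(-.232)]);t=w@d;print(n,'ring front along axis',t.max(), 'origin', np.array([.612,-.2])@d)
    f=w[t>t.max()-.03];s=np.array([-d[1],d[0]]);print('  lateral',(f@s).min(),(f@s).max(),'pred',np.array([.612,-.2])@s)
E
```

```text
time_s: 1.6
ee_pos: [0.4648, -0.0901, 0.1456]
tool_rot: [0.0, 0.116, 0.993, -0.001]
contact_force: [-0.3, 0.4, 0.3]
opening: 0.993
[[28, 92, 105], [32, 160, 167], [32, 162, 167], [31, 157, 164], [32, 155, 168], [29, 161, 163], [19, 207, 149], [17, 203, 113], [16, 178, 102], [17, 183, 99], [17, 193, 123], [18, 220, 161], [18, 211, 158], [20, 197, 154], [24, 183, 152], [33, 152, 171], [32, 154, 169], [31, 158, 142], [13, 89, 72], [173, 29, 79]]
top 146 mec 597.5810546875 171.1309814453125 26.147872924804688 lsq [0.59760823 0.17115518] 0.02566894078077031
side 103 mec 594.55810546875 167.72525024414062 25.6312255859375 lsq [0.59488417 0.16829313] 0.02528627890910922
top ring front along axis 0.6643419690261319 origin 0.6415884774876582
  lateral -0.07168809558650518 -0.033025590665111064 pred -0.05392796635391225
side ring front along axis 0.6622817271836349 origin 0.6415884774876582
  lateral -0.07429728189506002 -0.034092411657357144 pred -0.05392796635391225
```

```bash
python3 -m inch '[{"fingers":0.085,"tx":0.006,"ty":-0.06,"tz":-0.02,"twist":0},{"fingers":0.085,"tx":0.006,"ty":-0.076,"tz":-0.06,"twist":0},{"fingers":0.085,"tx":0.006,"ty":-0.076,"tz":-0.10,"twist":0},{"fingers":0.085,"tx":0.006,"ty":-0.076,"tz":-0.1,"twist":0},{"fingers":0.085,"tx":0.006,"ty":-0.076,"tz":-0.1,"twist":0}]' 30
python3 - <<'E'
from h import *
a,_=env.read_camera('top');b,_=env.read_camera('side')
r=lambda i,x,y,w,h,f:cv2.resize(i[y:y+h,x:x+w,::-1],None,fx=f,fy=f,interpolation=cv2.INTER_CUBIC)
cv2.imwrite('pics/g1.png',np.hstack([r(a,345,215,90,130,4),r(b,235,260,110,130,4)]))
E
```

```text
time_s: 2.22
ee_pos: [0.4713, -0.1658, 0.0464]
tool_rot: [0.0, 0.116, 0.993, -0.001]
contact_force: [0.2, -0.0, 0.4]
opening: 0.995
```

View pics/g1.png

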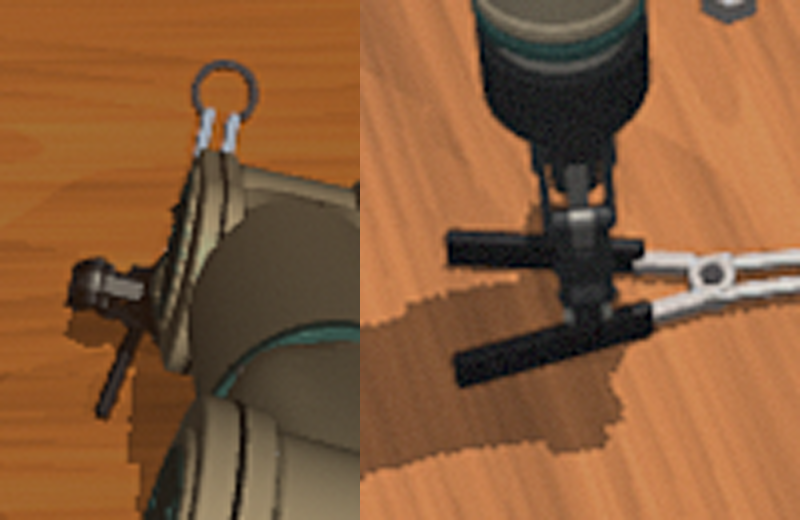

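Fingers stand above and around both handles, straddling them (side crop fingers near x≈590, handles 450–650). Descending.

```bash
python3 -m inch '[{"fingers":0.085,"tx":0,"ty":0,"tz":-0.025,"twist":0},{"fingers":0.085,"tx":0,"ty":0,"tz":-0.0425,"twist":0},{"fingers":0.085,"tx":0,"ty":0,"tz":-0.0425,"twist":0},{"fingers":0.085,"tx":0,"ty":0,"tz":-0.0425,"twist":0}]' 30
python3 -m inch '[{"fingers":0.05,"tx":0,"ty":0,"tz":0,"twist":0},{"fingers":0.05,"tx":0,"ty":0,"tz":0,"twist":0},{"fingers":0.05,"tx":0,"ty":0,"tz":0,"twist":0},{"fingers":0.05,"tx":0,"ty":0,"tz":0,"twist":0}]' 30
```

```text
time_s: 2.82
ee_pos: [0.4723, -0.166, 0.0052]
tool_rot: [0.002, 0.115, 0.993, -0.001]
contact_force: [-0.8, 0.1, -0.4]
opening: 1.0
time_s: 3.32
ee_pos: [0.4726, -0.1665, 0.0065]
tool_rot: [0.002, 0.116, 0.993, -0.001]
contact_force: [-1.6, 0.0, 9.9]
opening: 0.591
```

```bash
python3 -m inch '[{"fingers":0.05,"tx":0,"ty":0,"tz":0.002,"twist":0},{"fingers":0.038,"tx":0,"ty":0,"tz":0.002,"twist":0},{"fingers":0.038,"tx":0,"ty":0,"tz":0.002,"twist":0},{"fingers":0.038,"tx":0,"ty":0,"tz":0.002,"twist":0}]' 30
python3 - <<'E'
from h import *
a,_=env.read_camera('top');b,_=env.read_camera('side')
r=lambda i,x,y,w,h,f:cv2.resize(i[y:y+h,x:x+w,::-1],None,fx=f,fy=f,interpolation=cv2.INTER_CUBIC)
cv2.imwrite('pics/g2.png',np.hstack([r(a,375,215,50,75,7),r(b,250,300,140,75,3) if 0 else cv2.resize(b[290:365,250:390,::-1],(800-350,525))]))
E
```

```text
time_s: 3.82
ee_pos: [0.4725, -0.1665, 0.0085]
tool_rot: [0.002, 0.116, 0.993, -0.001]
contact_force: [-0.3, -0.0, 1.8]
opening: 0.445
```

View pics/g2.png

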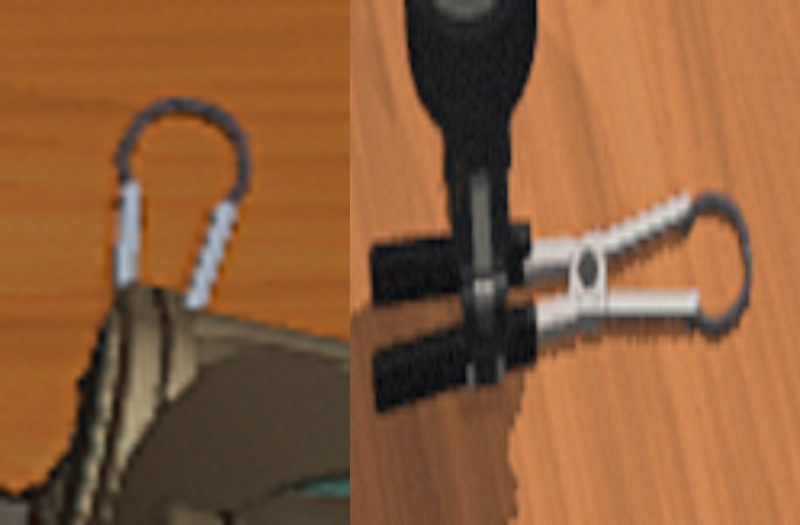

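Ring is opening (side crop: ring centred about (718,262), jaws separated). Close the rest, then lift a little.

```bash
python3 -m inch '[{"fingers":0.034,"tx":0,"ty":0,"tz":0,"twist":0},{"fingers":0.032,"tx":0,"ty":0,"tz":0,"twist":0},{"fingers":0.032,"tx":0,"ty":0,"tz":0,"twist":0},{"fingers":0.032,"tx":0,"ty":0,"tz":0,"twist":0},{"fingers":0.032,"tx":0,"ty":0,"tz":0,"twist":0}]' 30
python3 -m inch '[{"fingers":0.032,"tx":0,"ty":0,"tz":0.005,"twist":0},{"fingers":0.032,"tx":0,"ty":0,"tz":0.03,"twist":0},{"fingers":0.032,"tx":0,"ty":0,"tz":0.08,"twist":0},{"fingers":0.032,"tx":0,"ty":0,"tz":0.13,"twist":0},{"fingers":0.032,"tx":0,"ty":0,"tz":0.145,"twist":0},{"fingers":0.032,"tx":0,"ty":0,"tz":0.145,"twist":0},{"fingers":0.032,"tx":0,"ty":0,"tz":0.145,"twist":0}]' 30
python3 - <<'E'
from h import *
s=env.get_state();print(s['opening']*.0854,s['contact_force'],s['ft_torque'],s['ee_pos'])
a,da=env.read_camera('top');b,db=env.read_camera('side')
cv2.imwrite('pics/l_top.png',a[...,::-1]);cv2.imwrite('pics/l_side.png',b[...,::-1]);np.save('pics/l_top.npy',da);np.save('pics/l_side.npy',db)
g=s['ee_pos'];d=np.array([np.cos(-.232),np.sin(-.232)])
P=np.r_[g[:2]+.145*d,g[2]-.003];u=proj('side',P)[0].astype(int);v=proj('top',P)[0].astype(int);print(u,v)
x,y=v;aa=cv2.resize(a[y-40:y+50,x-35:x+35,::-1],(420,540),interpolation=cv2.INTER_CUBIC)
x,y=u;bb=cv2.resize(b[y-70:y+65,x-85:x+10,::-1],(380,540),interpolation=cv2.INTER_CUBIC)
cv2.imwrite('pics/g3.png',np.hstack([aa,bb]))
E
```

```text
time_s: 4.55
ee_pos: [0.4721, -0.1669, 0.009]
tool_rot: [0.002, 0.116, 0.993, -0.002]
contact_force: [-2.2, -0.3, 7.8]
opening: 0.376
time_s: 5.42
ee_pos: [0.4708, -0.1665, 0.1524]
tool_rot: [0.0, 0.115, 0.993, -0.001]
contact_force: [-0.4, 0.7, -3.0]
opening: 0.38
0.03244617168301228 [-0.40007858  0.70994056 -3.00346745] [-0.00215548 -0.01057658  0.00919313] [ 0.47079809 -0.16645647  0.15238218]
[366 281] [409 227]
```

View pics/g3.png

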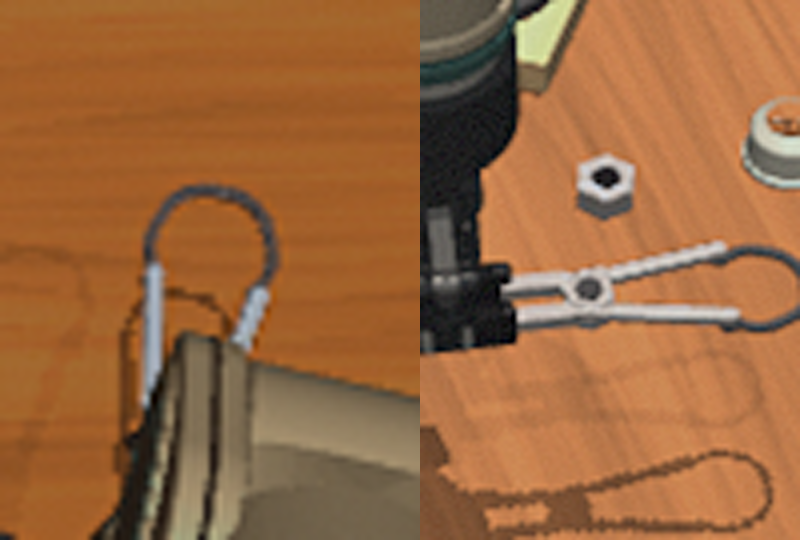

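Pliers are held; ring clearly opened (top crop ring ~(210,250); side crop ring ~(765,288)), looks level. Measuring ring centre in both views.

```bash
cat >> h.py <<'E'
D=np.array([np.cos(-.232),np.sin(-.232)]);S=np.array([-D[1],D[0]])
def circ(w):
    A=np.c_[2*w,np.ones(len(w))];s=np.linalg.lstsq(A,(w**2).sum(1),rcond=None)[0];return s[0],s[1],np.sqrt(s[2]+s[0]**2+s[1]**2)
def ring(n,p,P,z,m=30,lo=0.0,smax=100,vmax=125):
    """fit mid-wire circle to dark grey front part of ring near predicted centre P"""
    u,v=proj(n,np.r_[P,z])[0].astype(int);h=cv2.cvtColor(p[v-m:v+m,u-m:u+m],cv2.COLOR_BGR2HSV)
    c=np.argwhere((h[...,1]<smax)&(h[...,2]<vmax))[:,::-1]+[u-m,v-m]
    w=ray(n,c,z);r=np.hypot(*(w-P).T);w=w[(r>.012)&(r<.030)&((w-P)@D>lo)]
    for _ in range(4):
        x,y,R=circ(w);e=np.abs(np.hypot(w[:,0]-x,w[:,1]-y)-R);w=w[e<.0045]
    return x,y,R,len(w)
E
python3 - <<'E'
from h import *
g=np.array([.4708,-.1665])
P=g+.145*D
for z in(.140,.149,.158):
  for n in('top','side'):
    p=cv2.imread(f'pics/l_{n}.png');x,y,R,k=ring(n,p,P,z,30,-.008);q=np.array([x,y])-g
    print(z,n,round(x,4),round(y,4),'R',round(R,4),k,'rel grip along',round(q@D,4),'lat',round(q@S,4))
for n in('top','side'):
    p=cv2.imread(f'pics/l_{n}.png');u,v=proj(n,np.r_[P,.149])[0].astype(int)
    h=cv2.cvtColor(p,cv2.COLOR_BGR2HSV);print(h[v-12:v+12:2,u-14:u+16:3].reshape(-1,3)[:24].tolist())
E
```

```text
0.14 top 0.6133 -0.1994 R 0.0228 63 rel grip along 0.1463 lat 0.0008
0.14 side 0.6122 -0.1951 R 0.0227 89 rel grip along 0.1442 lat 0.0047
0.149 top 0.6118 -0.198 R 0.0224 59 rel grip along 0.1445 lat 0.0018
0.149 side 0.6092 -0.2017 R 0.0223 87 rel grip along 0.1428 lat -0.0024
0.158 top 0.6103 -0.1967 R 0.0222 56 rel grip along 0.1427 lat 0.0027
0.158 side 0.607 -0.2076 R 0.0214 61 rel grip along 0.1419 lat -0.0087
[[13, 190, 162], [13, 192, 161], [13, 191, 164], [13, 194, 168], [13, 192, 166], [13, 194, 166], [13, 194, 166], [14, 190, 164], [14, 188, 164], [14, 190, 162], [13, 194, 164], [13, 193, 164], [13, 195, 166], [12, 103, 97], [113, 14, 72], [10, 30, 76], [11, 132, 118], [12, 194, 167], [14, 191, 160], [13, 192, 161], [13, 191, 156], [13, 195, 157], [11, 129, 115], [9, 102, 107]]
[[12, 156, 191], [12, 156, 198], [13, 156, 195], [12, 151, 192], [12, 154, 191], [12, 153, 187], [12, 152, 205], [13, 152, 201], [13, 155, 193], [12, 151, 187], [12, 167, 166], [7, 47, 197], [13, 163, 199], [12, 158, 197], [12, 148, 184], [12, 158, 198], [13, 159, 207], [12, 155, 203], [13, 154, 194], [12, 152, 189], [9, 17, 208], [13, 11, 203], [11, 108, 128], [99, 50, 81]]
```

```bash
python3 -m inch '[{"fingers":0.032,"tx":0,"ty":0.02,"tz":0,"twist":0},{"fingers":0.032,"tx":-0.003,"ty":0.06,"tz":0,"twist":0},{"fingers":0.032,"tx":-0.005,"ty":0.11,"tz":0,"twist":0},{"fingers":0.032,"tx":-0.007,"ty":0.16,"tz":0,"twist":0},{"fingers":0.032,"tx":-0.009,"ty":0.21,"tz":0,"twist":0},{"fingers":0.032,"tx":-0.011,"ty":0.26,"tz":0,"twist":0},{"fingers":0.032,"tx":-0.013,"ty":0.31,"tz":0,"twist":0},{"fingers":0.032,"tx":-0.014,"ty":0.345,"tz":-0.005,"twist":0},{"fingers":0.032,"tx":-0.014,"ty":0.3695,"tz":-0.015,"twist":0},{"fingers":0.032,"tx":-0.014,"ty":0.3695,"tz":-0.02,"twist":0},{"fingers":0.032,"tx":-0.014,"ty":0.3695,"tz":-0.02,"twist":0},{"fingers":0.032,"tx":-0.014,"ty":0.3695,"tz":-0.02,"twist":0}]' 30
python3 - <<'E'
from h import *
s=env.get_state();g=s['ee_pos'];print(g,s['opening']*.0854)
z=g[2]-.0033;P=g[:2]+.145*D;o=[]
for n in('top','side'):
    p=env.read_camera(n)[0][...,::-1].copy();cv2.imwrite(f'pics/h_{n}.png',p)
    print(n,np.round(ring(n,p,P,z,30,-.008),4))
    u,v=proj(n,np.r_[P,.1])[0].astype(int);o.append(cv2.resize(p[v-45:v+45,u-33:u+33],(396,540),interpolation=cv2.INTER_CUBIC));print(u,v)
cv2.imwrite('pics/g4.png',np.hstack(o))
E
```

```text
time_s: 7.02
ee_pos: [0.457, 0.2014, 0.1322]
tool_rot: [0.0, 0.117, 0.993, -0.002]
contact_force: [0.4, 0.7, -2.3]
opening: 0.376
[0.45699722 0.20144495 0.13215525] 0.03211133347532103
top [6.032e-01 1.682e-01 2.150e-02 1.240e+02]
246 240
side [5.952e-01 1.658e-01 2.280e-02 6.000e+01]
294 177
```

View pics/g4.png

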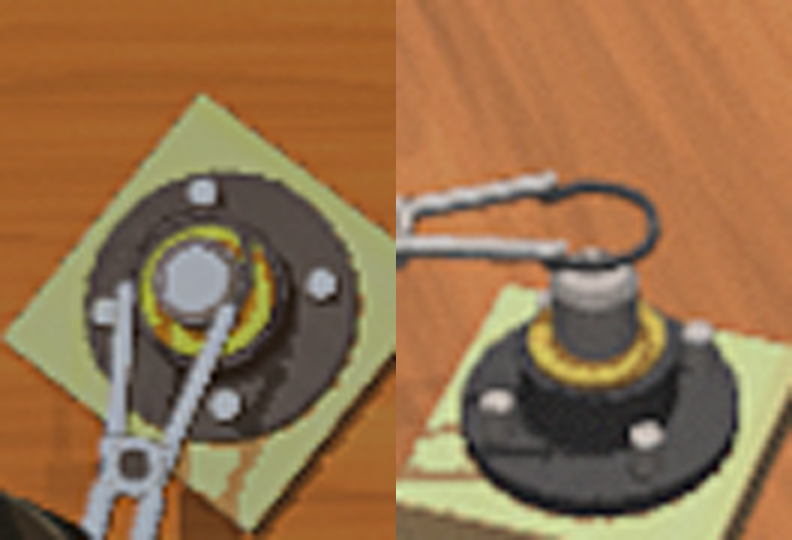

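Ring hangs over the stub in both views (top: jaw tips (125,290)/(225,312) either side of stub disc (195,278); side: ring (605,225) just above stub (593,290)). Small correction +2 mm y, and lower to just above the end.

```bash
python3 -m inch '[{"fingers":0.032,"tx":0,"ty":0.002,"tz":-0.005,"twist":0},{"fingers":0.032,"tx":0,"ty":0.002,"tz":-0.012,"twist":0},{"fingers":0.032,"tx":0,"ty":0.002,"tz":-0.018,"twist":0},{"fingers":0.032,"tx":0,"ty":0.002,"tz":-0.018,"twist":0},{"fingers":0.032,"tx":0,"ty":0.002,"tz":-0.018,"twist":0}]' 30
cat > look.py <<'E'
from h import *
import sys
s=env.get_state();g=s['ee_pos'];print(g,s['opening']*.0854,s['contact_force'],s['ft_torque'])
z=g[2]-.0033;P=g[:2]+.1435*D;o=[];print('ring z est',z)
for n in('top','side'):
    p=env.read_camera(n)[0][...,::-1].copy();cv2.imwrite(f'pics/{sys.argv[1]}_{n}.png',p)
    print(n,np.round(ring(n,p,P,z,30,-.008),4))
    u,v=proj(n,np.r_[P,z])[0].astype(int);o.append(cv2.resize(p[v-25:v+25,u-18:u+18],(396,550),interpolation=cv2.INTER_CUBIC));print(u,v)
cv2.imwrite(f'pics/{sys.argv[1]}.png',np.hstack(o))
E
python3 look.py g5
```

```text
time_s: 7.75
ee_pos: [0.4573, 0.2039, 0.1144]
tool_rot: [0.0, 0.116, 0.993, -0.001]
contact_force: [0.0, -0.6, -1.9]
opening: 0.379
[0.4572584  0.20394758 0.11444184] 0.03236231024204908 [ 0.02220915 -0.60162504 -1.87179791] [ 0.03737468 -0.02883741 -0.01274247]
ring z est 0.11114183861050407
top [6.026e-01 1.714e-01 2.110e-02 1.230e+02]
244 240
side [5.954e-01 1.675e-01 2.280e-02 6.300e+01]
293 173
```

View pics/g5.png

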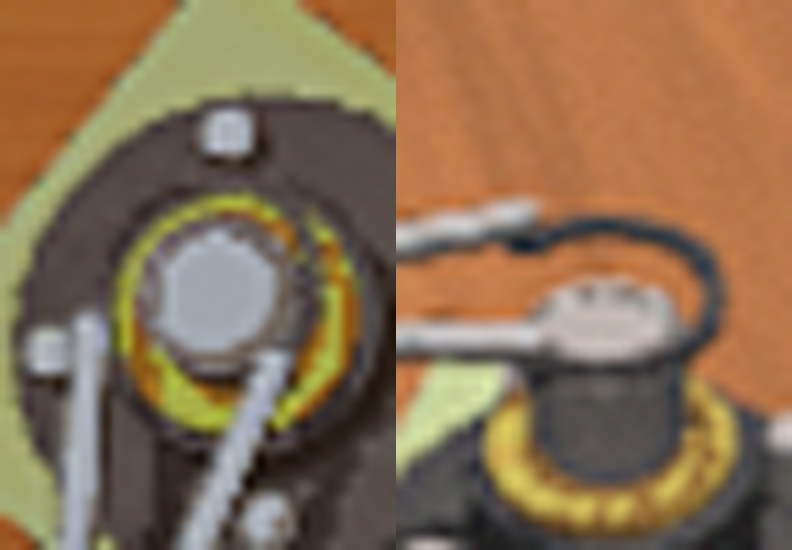

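Ring encircles the stub's end in the side view; in the top view it blends into the dark flange. I'll do one enhanced check with the expected circle drawn.

```bash
python3 - <<'E'
from h import *
p=cv2.imread('pics/g5_top.png');q=cv2.imread('pics/top0.png');z=.1111
u,v=proj('top',[.5976,.1712,z])[0].astype(int)
f=12;m=20;x0,y0=u-m,v-m-3
a=p[y0:y0+46,x0:x0+2*m].astype(float)
a=np.clip(255*(a/200)**.6,0,255).astype(np.uint8);A=cv2.resize(a,None,fx=f,fy=f,interpolation=cv2.INTER_CUBIC)[:552,:400*2]
B=A.copy();t=np.linspace(0,2*np.pi,60)
for r,c in((.020,(0,255,0)),(.0245,(255,0,255))):
    P=np.c_[.5976+r*np.cos(t),.1712+r*np.sin(t),0*t+z];k=((proj('top',P)-[x0,y0]+.5)*f).astype(int);
    for i in k[::2]: cv2.circle(B,tuple(int(j) for j in i),2,c,-1)
cv2.imwrite('pics/g6.png',cv2.resize(np.hstack([A,B]),(800,int(A.shape[0]*800/(2*A.shape[1])))))
# jaws: bright pixels, off hub bright things
h=cv2.cvtColor(p,cv2.COLOR_BGR2HSV);hq=cv2.cvtColor(q,cv2.COLOR_BGR2HSV)
mk=((h[...,1]<60)&(h[...,2]>130)&~((hq[...,1]<60)&(hq[...,2]>110)));mk[:, :225]=0;mk[:,275:]=0;mk[:225]=0;mk[300:]=0
for c,n in comps(mk,6):
    w=ray('top',c,z+.0085)-[.5976,.1712];al=w@D;la=w@S
    for lo in np.arange(-.07,-.015,.006):
        k=(al>=lo)&(al<lo+.006)
        if k.any(): print(n,round(lo,3),np.round([la[k].min(),la[k].max(),la[k].mean()],4))
E
```

```text
280 -0.07 [-0.0133  0.0129 -0.0009]
280 -0.064 [-0.0139  0.0145  0.0008]
280 -0.058 [-0.015   0.0162  0.0012]
280 -0.052 [-0.0156  0.0167 -0.0017]
280 -0.046 [-0.0178  0.0167  0.0013]
280 -0.04 [-0.0173  0.0184  0.0013]
280 -0.034 [-0.0195  0.0195 -0.0001]
280 -0.028 [-0.0206  0.019  -0.0033]
280 -0.022 [-0.0212  0.0228  0.0027]
280 -0.016 [-0.0207  0.0212 -0.0001]
```

View pics/g6.png

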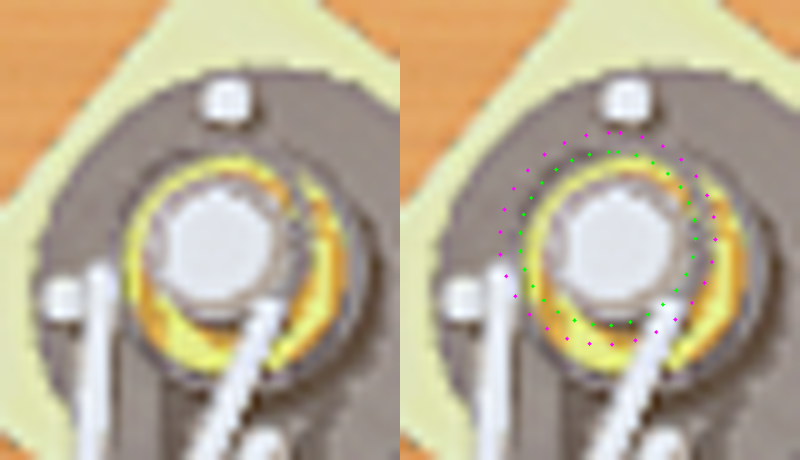

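Drawn circle lies on the ring's dark arc, and the jaws are symmetric about the stub axis within 0.5 mm. Going down in two stages, watching the force.

```bash
python3 -m inch '[{"fingers":0.032,"tx":0,"ty":0,"tz":-0.005,"twist":0},{"fingers":0.032,"tx":0,"ty":0,"tz":-0.010,"twist":0},{"fingers":0.032,"tx":0,"ty":0,"tz":-0.015,"twist":0},{"fingers":0.032,"tx":0,"ty":0,"tz":-0.015,"twist":0},{"fingers":0.032,"tx":0,"ty":0,"tz":-0.015,"twist":0}]' 30
python3 look.py g7
```

```text
time_s: 8.48
ee_pos: [0.4574, 0.204, 0.0996]
tool_rot: [0.001, 0.116, 0.993, -0.001]
contact_force: [-0.1, 0.1, -2.2]
opening: 0.377
[0.45738532 0.20404432 0.09958367] 0.0322240412968099 [-0.05466621  0.09608132 -2.22483705] [0.06164025 0.0276808  0.03586827]
ring z est 0.09628367077517531
top [6.025e-01 1.722e-01 2.180e-02 1.210e+02]
245 241
side [5.967e-01 1.688e-01 2.200e-02 5.800e+01]
293 178
```

View pics/g7.png

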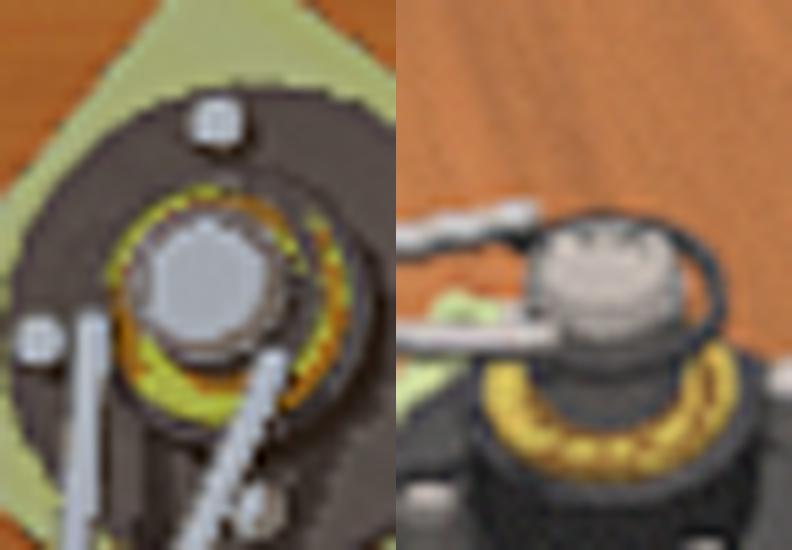

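Ring is around the stub (side crop: ring from ~(520,235) to (722,300), stub centre (607,290)) with no change in force. Continuing to the groove.

```bash
python3 -m inch '[{"fingers":0.032,"tx":0,"ty":0,"tz":-0.005,"twist":0},{"fingers":0.032,"tx":0,"ty":0,"tz":-0.010,"twist":0},{"fingers":0.032,"tx":0,"ty":0,"tz":-0.015,"twist":0},{"fingers":0.032,"tx":0,"ty":0,"tz":-0.019,"twist":0},{"fingers":0.032,"tx":0,"ty":0,"tz":-0.022,"twist":0},{"fingers":0.032,"tx":0,"ty":0,"tz":-0.022,"twist":0},{"fingers":0.032,"tx":0,"ty":0,"tz":-0.022,"twist":0}]' 30
python3 look.py g8
```

```text
time_s: 9.45
ee_pos: [0.4576, 0.2041, 0.0778]
tool_rot: [0.001, 0.116, 0.993, -0.001]
contact_force: [-0.1, -0.1, -2.5]
opening: 0.374
[0.45758955 0.20412588 0.07782327] 0.03196439917760842 [-0.11028795 -0.10928469 -2.49311418] [ 0.00669459 -0.01346193  0.0485864 ]
ring z est 0.07452327100753417
top [6.015e-01 1.715e-01 2.280e-02 1.100e+02]
246 243
side [6.032e-01 1.629e-01 1.680e-02 6.400e+01]
294 185
```

View pics/g8.png

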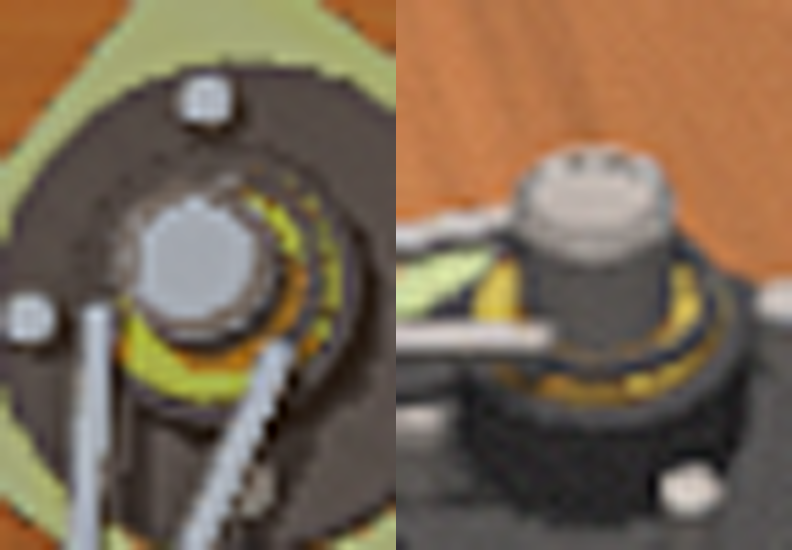

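Ring sits at the groove level with washer yellow visible around and below it (side crop ring front edge ≈ row 378, washer edge ≈ 405). Mid-thickness is estimated at 73.5–74.5 mm; lowering 1 mm.

```bash
python3 -m inch '[{"fingers":0.032,"tx":0,"ty":0,"tz":-0.0005,"twist":0},{"fingers":0.032,"tx":0,"ty":0,"tz":-0.0011,"twist":0},{"fingers":0.032,"tx":0,"ty":0,"tz":-0.0011,"twist":0},{"fingers":0.032,"tx":0,"ty":0,"tz":-0.0011,"twist":0},{"fingers":0.032,"tx":0,"ty":0,"tz":-0.0011,"twist":0}]' 30
python3 look.py g9; python3 - <<'E'
from h import *
p=cv2.imread('pics/g9_top.png');q=cv2.imread('pics/top0.png');z=.0732
h=cv2.cvtColor(p,cv2.COLOR_BGR2HSV);hq=cv2.cvtColor(q,cv2.COLOR_BGR2HSV)
mk=((h[...,1]<60)&(h[...,2]>130)&~((hq[...,1]<60)&(hq[...,2]>110)));mk[:, :225]=0;mk[:,275:]=0;mk[:225]=0;mk[300:]=0
c,n=max(comps(mk,6),key=lambda c:c[1]);w=ray('top',c,z+.0085)-[.5976,.1712];al=w@D;la=w@S
for lo in np.arange(-.064,-.01,.006):
    k=(al>=lo)&(al<lo+.006)
    if k.any(): print(n,round(lo,3),np.round([la[k].min(),la[k].max()],4))
p=cv2.imread('pics/g9_side.png')   # column profile just right of stub axis in front: ring/washer edges
u,v=np.round(proj('side',[.5949,.1683,.073])[0]).astype(int);h=cv2.cvtColor(p,cv2.COLOR_BGR2HSV)
for r in range(v+2,v+18): print(r,h[r,u+2:u+8:2].tolist())
t=lambda P:np.round(proj('side',P)[0],1)
d=np.array([.2917-.5949,-.837-.1683]);d/=np.linalg.norm(d);c=np.array([.5949,.1683])
print('washer top edge',t(np.r_[c+.026*d,.07]),'bottom',t(np.r_[c+.026*d,.066]))
for zz in(.0715,.073,.0745): print(zz,'ring outer lower',t(np.r_[c+.0245*d,zz-.0015]),'inner upper',t(np.r_[c+.02*d,zz+.0015]))
E
```

```text
time_s: 10.18
ee_pos: [0.4576, 0.2041, 0.0768]
tool_rot: [0.001, 0.116, 0.993, -0.001]
contact_force: [0.0, 1.0, -2.3]
opening: 0.381
[0.4576488  0.20414806 0.07679772] 0.03254901058157094 [ 0.0170707   0.97728355 -2.34603627] [-0.00563979 -0.09680396 -0.05579355]
ring z est 0.073497715290262
top [6.017e-01 1.717e-01 2.270e-02 1.100e+02]
246 243
side [6.035e-01 1.636e-01 1.690e-02 6.400e+01]
294 185
251 -0.064 [-0.0142  0.0146]
251 -0.058 [-0.0148  0.0157]
251 -0.052 [-0.0159  0.0152]
251 -0.046 [-0.0126  0.0169]
251 -0.04 [-0.0177  0.0186]
251 -0.034 [-0.0188  0.0197]
251 -0.028 [-0.02    0.0208]
251 -0.022 [-0.0206  0.0203]
251 -0.016 [-0.0195  0.0214]
189 [[12, 15, 86], [120, 10, 80], [16, 141, 121]]
190 [[0, 12, 82], [15, 44, 81], [19, 142, 156]]
191 [[14, 70, 98], [18, 110, 114], [20, 86, 119]]
192 [[16, 68, 101], [12, 58, 101], [120, 61, 63]]
193 [[15, 7, 69], [117, 44, 64], [25, 138, 131]]
194 [[12, 87, 76], [23, 145, 139], [23, 145, 158]]
195 [[19, 159, 114], [21, 159, 143], [17, 102, 112]]
196 [[19, 156, 100], [12, 80, 96], [173, 12, 88]]
197 [[8, 33, 92], [120, 9, 87], [160, 12, 65]]
198 [[143, 15, 68], [174, 20, 63], [36, 34, 38]]
199 [[150, 8, 33], [150, 21, 37], [0, 14, 37]]
200 [[130, 19, 40], [30, 12, 41], [23, 24, 43]]
201 [[60, 12, 41], [20, 19, 40], [105, 13, 38]]
202 [[30, 6, 44], [150, 31, 41], [60, 6, 40]]
203 [[10, 19, 40], [150, 7, 39], [14, 20, 137]]
204 [[130, 19, 41], [135, 12, 42], [13, 24, 169]]
washer top edge [294.3 195.8] bottom [294.4 197.1]
0.0715 ring outer lower [294.3 195.4] inner upper [294.2 193.1]
0.073 ring outer lower [294.2 194.9] inner upper [294.1 192.6]
0.0745 ring outer lower [294.2 194.4] inner upper [294.1 192.1]
```

```bash
python3 -c "
from rig import env
s=env.get_state();print(s['time_s'],s['ee_pos'],s['contact_force'],s['opening']);print(env.sign_off())"
```

```text
10.275 [0.4576502  0.20413673 0.07681402] [-0.53524807  0.2680871  -2.5244593 ] 0.3767292811272449
the job is handed in; nothing more can be done
None
```

I picked the pliers up by the handles, squeezed them and lowered the ring over the stub to the groove, then handed in at 10.3 s while still holding it. The hand-in gave no verdict.

- **Spread:** the fingers are at about 32.2 mm, which is spread 0.19. After lifting, the ring's fitted mid-wire radius was 22.3–22.4 mm against 22.25 mm expected.
- **Height:** the ring's mid-thickness is estimated at about 73.5 mm, with the groove at 73 mm. I estimate this as good to about 1 mm. Matching the two camera views earlier suggested it was about 1 mm lower than that. The final side picture agreed with about 73.5 mm and showed brass below the ring.
- **Centring:** the jaws are within about 0.5 mm of the stub's axis sideways. Along the pliers I could only tell to about 1 mm.
- **Contact:** going down the stub, the vertical force stayed near the pliers' own weight (-1.9 to -2.5 N). Sideways force stayed within about 1 N, so I saw no sign of pressing on the stub or washer.

- **Bench contact while gripping:** as the fingers first closed, the vertical force rose to 9.9 N, probably from the fingertips touching the bench. I raised them 2 mm; it rose to 7.8 N on the final squeeze and was gone after the lift.
- **Failed fits:** the automatic ring fit was unreliable in the top view over the hub, and in both views once the ring was at the groove. There I relied on the jaws and the washer edges instead.

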